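# Draw a telescopic inspection mirror out to its second stop and hold it there

### The job

The inspection mirror clamped on the surface plate is to look into the open box-shaped part in front of it. Press the button on its handle fully down so that the mirror springs out to its first stop, let the button come up again, then take the mirror by its grip block and pull it straight out to its second stop, as far as it goes. Finish while still gripping it and holding it fully out against its return spring; do not touch the mirror disc and do not shift the box part, the V-block or the plug gauge.

Things in the scene. Friction and masses are not known exactly. Their poses are not given: they have to be found in the camera images.
- plate: Cast-iron surface plate, fixed, 400 x 600 x 80 mm (x, y, z), blue sides, dark ground top 80 mm above the bench. Origin: centre of its underside.
- wand: The inspection mirror's stand and handle, fixed on the plate. A steel base 110 x 70 x 16 mm with two clamps (44 mm wide, up to 79 mm above the plate) holds a black round handle, 34 mm diameter, 130 mm long, lying level with its axis 60 mm above the plate. Origin: on the plate's top, under the handle's axis; the handle runs from x = -75 to +55 mm. Its x axis runs along the handle towards the mirror and is the direction in which the mirror pulls out; z up.
- button_top (a point): Centre of the flat top of the steel release button, 20 mm diameter, standing up on the handle through a 28 mm grey boss. Unpressed it lies 90 mm above the plate, 10 mm behind the wand's origin (x = -10 mm), 11.5 mm above the boss and 11 mm above the clamps, whose near faces lie 26 mm from its axis either way along x. Moves down with the button.
- button (a joint): Button travel in m: 0 up, 0.006 fully down. A spring lifts it (about 1.4 N at the start, 5 N fully down); it comes up by itself when let go. While it is up the mirror is locked in and cannot be pulled; pressed fully down, it frees the mirror.
- grip: Grip block of the mirror: an aluminium block with dark ribs, 24 mm along the wand's x, 16 mm wide across it (y), 30 mm high, standing free on the rod between handle and mirror disc. To be gripped from above across its 16 mm width. Origin: the block's centre, 60 mm above the plate, 85 mm ahead of the wand's origin when the mirror is in; same axes as the wand. It carries the mirror on a 6 mm thick stalk.
- rod (a joint): How far the mirror is drawn out, in m, along the wand's x: 0 locked in; about 0.02 first stop, where it springs by itself once the button has been pressed; 0.09 second stop, a hard end. From the first stop the return spring pulls back with 60 N/m, 4.2 N at the second stop; let go, it runs back to the first stop. Nothing latches it out.
- glass: Round mirror disc, 30 mm diameter, 4 mm thick, tilted, at the end of a 6 mm stalk from the grip block, counted with the stalk (also not to be handled); its centre 90 mm ahead of the grip block's centre. Not to be touched.
- box_part: Bystander, loose: dark steel box-shaped part, a square tube 100 x 100 mm outside, 10 mm walls, 90 mm deep, open towards the wand; its mouth is about 250 mm ahead of the wand's origin, so the drawn-out mirror disc just enters it. Origin: centre of its underside.
- v_block: Bystander, loose: steel V-block 60 x 50 x 38 mm beside the wand, on either side, 120 mm or more off its axis. Origin: centre of its underside.
- plug_gauge: Bystander, loose: steel plug gauge standing upright, 38 mm diameter, 70 mm tall, beside the wand on the other side from the V-block, 120 mm or more off its axis. Origin: centre of its underside.

How it is judged:
On the way, in this order (a step that is already met when the one before it is completed fails the run):
1. the button is pressed fully down (value of joint button above 0.0048 m), for 0.05 s.
2. the button is up again and the mirror stands sprung out at its first stop (value of joint button below 0.0012 m and value of joint rod between 0.012 and 0.035 m), for 0.1 s.
3. the mirror is pulled by its grip block to the second stop (value of joint rod above 0.084 m and contact force between the fingers and grip above 2 N), for 0.2 s.
At the end, for the whole second after the job is handed in: The mirror is drawn out to its second stop (joint value over 0.084 of 0.09 m) and at rest, the fingers still hold the grip block (over 2 N), the button is up, and the box part, V-block and plug gauge are within 10 mm of where they stood (all of step 3 and velocity of joint rod between -0.01 and 0.01 m/s and value of joint button below 0.0012 m and distance of each of box_part, v_block, plug_gauge from where it was at the start of the episode below 0.01 m); the arm keeps its last pose, push and grip.
It fails at once if the mirror disc is touched (over 1 N) (contact force between anything else and glass above 1 N).
It fails at once if the box part is shifted by more than 10 mm (distance of box_part from where it was at the start of the episode above 0.01 m).
It fails at once if the v block is shifted by more than 10 mm (distance of v_block from where it was at the start of the episode above 0.01 m).
It fails at once if the plug gauge is shifted by more than 10 mm (distance of plug_gauge from where it was at the start of the episode above 0.01 m).
It also fails if it takes over 43 s, if anything falls off the work surface, if the arm or the gripper's body presses on something with over 40 N, if the wrist force passes 120 N, or if a joint passes its speed limit or range.

### The arm

A 6-joint arm with a two-finger parallel gripper is mounted at the origin on the work surface. World frame = base frame: x ahead of the robot, y to its left, z up, the work surface at z = 0. Lengths are in m, angles in rad, forces in N, time in s.
With the tool pointing down it reaches from about 0.225 to 0.875 m from the base axis. Payload 3.4 kg.
Tool frame: the origin (TCP) lies at the very end of the fingers, on their centre line; the grasp point (between the pads) lies 19 mm behind it; x points along the fingers, y is the direction in which the jaws open and shut, and the axes are right-handed (so a half turn about x gives the same grasp; the last joint's range is limited). The gripper opens to 85 mm and grips with 20 to 120 N. Pads are 22 mm wide; open, the fingers measure 114 mm over their backs; the gripper's body (76 mm by 85 mm) begins 54 mm behind the grasp point. The pads swing forward as they close: fully open they stand 13 mm farther back than shut.
Start: joints at [-1.454, 0.276, 1.505, -0, 1.361, -0.121], TCP at [0.135, -0.559, 0.201] pointing down, gripper open.
Joint ranges: [-2.89, 2.89], [-0.75, 2.08], [0.22, 2.7], [-1.18, 4.32], [0.11, 2.71], [-2.7, 2.7]. Speed limits (rad/s): [2.57, 2.57, 3.14, 3.14, 3.14, 3.14].

### API

Orientations are given as a unit quaternion [w, x, y, z].
In Python, from rig import manip gives the robot as it stands. The module is installed in compiled form; this text tells all that it offers.
- The arm moves only by the tool play_rows, never from a script. Its argument "plan" is a list that holds one entry, the list of rows, each a list of 5 numbers: the closure, from 0 (fully open) to 1 (shut), then the shift along the tool's x, y, z in m, then the turn about the tool's x in degrees. A call has 1 to 12 rows; each row is the pose to reach, as a shift and turn from the pose measured when the call began, along the tool's axes at that moment; what a row does not reach only later rows make up. A row lasts 1/10 s, in which the tool goes at most 50 mm and 8.59 degrees, less where a joint would pass 70% of its speed; a pose out of reach is approached as far as the arm can. A call with a gripper value outside its range is refused whole. The fingers move at their own pace and stop on an object; "grip_force" is the grip in N (left out, the last holds). Time passes only in rows, so rows that repeat a pose let the fingers close. It gives the time, the measured TCP pose, the force and the opening at its end, in the units of the state.
- manip.get_state(): the state, without advancing time (a new reading comes with each control period).
- manip.get_image(name): name is "scene" or "top"; returns (picture, depth): 400x640x3 uint8, red, green, blue; 400x640 float32, m along the optical axis (not along the pixel's ray), 0 where there is no reading.
- manip.camera_params(name): a dict with "intrinsics" (3x3 intrinsics, pixels), "R" (3x3) and "t" (3): a world point X has camera coordinates R X + t. Camera axes: x right, y down, z forward; pixel columns grow to the right and rows downward; lengths in m; the calibration is good to about 2 mm. A picture is of the moment at which its call begins. camera_params takes no time and is no camera call.
- manip.sign_off(): hands the job in, once; it reports no verdict.
The state is a dict: "clock": time; "qpos": joint angles; "qd": joint speeds; "effort": joint torques, N m; "position": TCP position; "ee_rot": TCP orientation; "contact_force": force on the tool from outside, world axes, zero at the start; "moment": the same for the moment, N m; "width": finger opening in m.
Only numpy, scipy, OpenCV 4.12 (cv2) and the standard library are available. Lean on these libraries where they do the work, as an engineer would, in place of code of your own. Each camera call takes 0.05 s, during which the arm holds its last target.

## Working session

There is one attempt and no reset: what is moved stays moved. The work goes in short steps, Python scripts to look and compute and a tool call to move; the robot and the scene stay as the last step left them, time stands still between calls to the robot, and variables do not carry over. Pictures are saved under pics/ and viewed, and the job is handed in when it is done.

Besides the shell and the picture viewer there is one more tool, called after "Emit:" by a JSON object that holds its "method" and its "body". play_rows: Moves the arm, as the interface text tells. Its arguments: {"type":"object","properties":{"plan":{"type":"array","items":{"type":"array","items":{"type":"array","items":{"type":"number"}}}},"grip_force":{"type":"number"}},"required":["plan"]}

```bash
mkdir -p pics
cat > h.py <<'E'
import numpy as np, cv2
from rig import manip
def pts(name):
    im,d=manip.get_image(name); p=manip.camera_params(name)
    K=np.array(p["intrinsics"]);R=np.array(p["R"]);t=np.array(p["t"])
    v,u=np.mgrid[:400,:640]
    c=np.stack([(u-K[0,2])/K[0,0]*d,(v-K[1,2])/K[1,1]*d,d],-1)
    return im,d,(c-t)@R
E
python3 - <<'E'
from h import *
print(manip.get_state())
for n in("scene","top"):
    im,d,P=pts(n); cv2.imwrite(f"pics/{n}0.png",im[...,::-1]); np.savez(f"{n}0.npz",im=im,d=d,P=P)
    p=manip.camera_params(n); print(n,-np.array(p["R"]).T@p["t"],p["R"])
E
```

```text
{'clock': 0.0, 'qpos': array([-1.45400571e+00,  2.76639586e-01,  1.50612963e+00,  1.41110475e-06,
        1.36067493e+00, -1.21011424e-01]), 'qd': array([ 1.17798629e-03, -3.49630824e-04,  1.24046496e-03, -8.18864715e-04,
        5.34165623e-05, -8.08423612e-04]), 'effort': array([-1.64441994e-03, -4.16782129e+01, -2.45812869e+01, -4.80536855e-04,
        1.12037198e-02, -4.95956471e-06]), 'position': array([ 0.13537324, -0.55825219,  0.20051571]), 'ee_rot': array([ 0.08322302,  0.7021159 ,  0.08453221, -0.70211217]), 'contact_force': array([-0.10080597, -0.37852371,  0.04316719]), 'moment': array([-0.02271124, -0.04661756,  0.00766543]), 'width': 0.08568385691525683}
scene [ 0.98822366 -0.3447652   0.5238049 ] [[ 0.65238568  0.75774984 -0.01442584]
 [ 0.45135391 -0.40374363 -0.79578309]
 [-0.60882885  0.51264634 -0.60540992]]
top [0.44257887 0.01999312 0.88991604] [[ 0.01295292 -0.99928449  0.035535  ]
 [-0.98623328 -0.0186266  -0.16430753]
 [ 0.16485186 -0.03291754 -0.98576889]]
```

View pics/scene0.png

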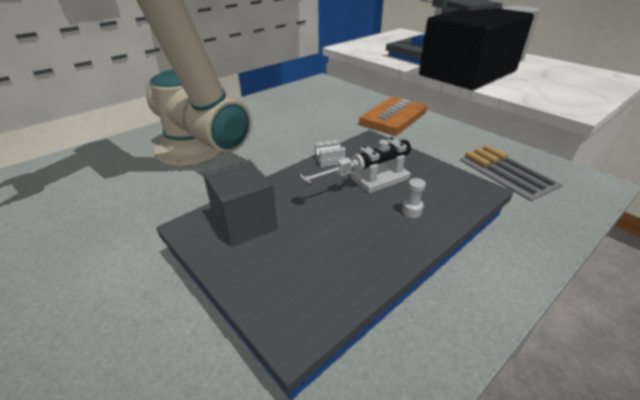

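View pics/top0.png

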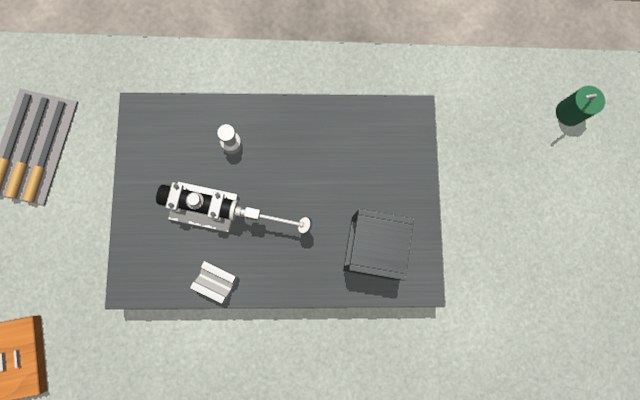

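The top view shows the button at about (194,200), the grip block at (252,213), the disc at (304,225) and the box at (380,245). The plug gauge is at (228,138) and the V-block at (213,283).

Run:
```python
from h import *
z=np.load("top0.npz");im,d,P=z["im"],z["d"],z["P"]
c=im[165:265,140:330]; cv2.imwrite("pics/topcrop.png",cv2.resize(c[...,::-1],None,fx=4,fy=4,interpolation=cv2.INTER_CUBIC))
for (u,v) in [(330,130),(150,280),(194,200),(252,213),(304,225),(380,245),(228,132),(250,213),(255,214)]: print(u,v,P[v,u].round(4))
pl=P[100:300:5,130:430:5].reshape(-1,3); print("plate z med",np.median(pl[:,2]))
zt=np.median(pl[:,2])
# heights map near
H=P[...,2]-zt
def show(name,m):
    q=P[m]; print(name,m.sum(),q.mean(0).round(4),q.min(0).round(4),q.max(0).round(4))
v,u=np.mgrid[:400,:640]
show("button",(H>.084)&(abs(u-194)<15)&(abs(v-200)<15))
show("grip",(H>.069)&(abs(u-252)<12)&(abs(v-213)<12))
m=(H>.069)&(abs(u-252)<12)&(abs(v-213)<12)
print(cv2.minAreaRect(P[m][:,:2].astype(np.float32)*1000))
mh=(H>.068)&(u>150)&(u<245)&(abs(v-200)<30)
q=P[mh][:,:2]; show("handle",mh)
print(cv2.fitLine(q.astype(np.float32),cv2.DIST_HUBER,0,.001,.001).ravel())
# black handle mask
hsv=cv2.cvtColor(im,cv2.COLOR_RGB2HSV); b=(hsv[...,2]<35)&(u>145)&(u<245)&(abs(v-200)<30)&(H>.06)
show("black",b)
```

```text
330 130 [ 0.7207 -0.0352  0.0797]
150 280 [0.4368 0.2802 0.0819]
194 200 [0.5656 0.1902 0.1723]
252 213 [0.5484 0.098  0.156 ]
304 225 [0.5317 0.0117 0.1416]
380 245 [ 0.4972 -0.1097  0.1789]
228 132 [0.6888 0.1446 0.1494]
250 213 [0.5482 0.1011 0.1573]
255 214 [0.5469 0.093  0.1558]
plate z med 0.08098153228615425
button 123 [0.5637 0.1874 0.1879] [0.4426 0.02   0.1664] [0.576  0.2013 0.8899]
grip 144 [0.5473 0.0977 0.1602] [0.4426 0.02   0.1503] [0.5573 0.1111 0.8899]
((504.33135986328125, 58.833778381347656), (143.90966796875, 24.038623809814453), 41.651939392089844)
handle 1627 [0.5641 0.1879 0.1681] [0.4426 0.02   0.149 ] [0.5964 0.2582 0.8899]
[0.26727545 0.9636202  0.56482553 0.18824887]
black 283 [0.5626 0.1963 0.154 ] [0.4426 0.02   0.1447] [0.5947 0.2556 0.8899]
```

View pics/topcrop.png

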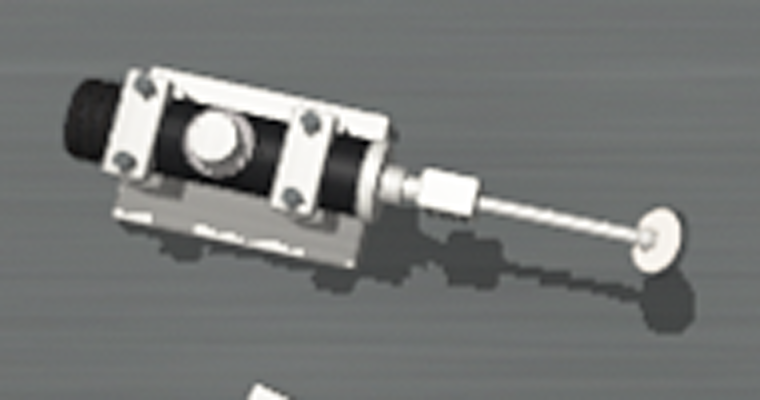

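```bash
cat >> h.py <<'E'
def ray(name,u,v,z):
    p=manip.camera_params(name);K=np.array(p["intrinsics"]);R=np.array(p["R"]);t=np.array(p["t"])
    o=-R.T@t; w=R.T@np.linalg.solve(K,[u,v,1.]); return o+w*(z-o[2])/w[2]
E
python3 - <<'E'
from h import *
z=np.load("top0.npz");im,d,P=z["im"],z["d"],z["P"]; H=P[...,2]-.08
v,u=np.mgrid[:400,:640]; ok=(d>.3)
def show(name,m):
    q=P[m]; print(name,m.sum(),q.mean(0).round(4),(q.min(0)/2+q.max(0)/2).round(4),"pix",u[m].mean(),v[m].mean(), ray("top",u[m].mean(),v[m].mean(),np.median(q[:,2])).round(4)); return q
show("button",ok&(H>.087)&(H<.1)&(abs(u-194)<15)&(abs(v-200)<15))
for t in(.069,.072):
  q=show("grip",ok&(H>t)&(abs(u-252)<11)&(abs(v-213)<11)); print(cv2.minAreaRect(q[:,:2].astype(np.float32)*1000))
m=ok&(H>.03)&(u>265)&(u<296)&(abs(v-218)<14); q=show("stalk",m); l=cv2.fitLine(q[:,:2].astype(np.float32),cv2.DIST_HUBER,0,.001,.001).ravel(); print(l,np.degrees(np.arctan2(l[1],l[0])))
m=ok&(H>.03)&(abs(u-304)<9)&(abs(v-225)<10); show("disc",m)
m=ok&(H>.045)&(u>150)&(u<240)&(abs(v-203)<28)&(im.max(2)<60); q=show("black",m); l=cv2.fitLine(q[:,:2].astype(np.float32),cv2.DIST_HUBER,0,.001,.001).ravel(); print(l,np.degrees(np.arctan2(l[1],l[0])))
b=ray("top",140+215.5/4,165+135/4,.17)
g=ray("top",140+448/4,165+193/4,.155)
di=ray("top",140+658/4,165+239/4,.14)
print(b,g,di)
for a,c in((b,g),(b,di),(g,di)): w=(c-a)[:2]; print(np.linalg.norm(w),np.degrees(np.arctan2(w[1],w[0])))
m=ok&(H>.095)&(H<.11)&(u>340)&(u<420)&(v>200)&(v<290);q=show("box",m);print(cv2.minAreaRect(q[:,:2].astype(np.float32)*1000))
m=ok&(H>.06)&(H<.08)&(abs(u-228)<20)&(abs(v-135)<20);show("plug",m)
m=ok&(H>.02)&(H<.05)&(abs(u-213)<30)&(abs(v-283)<25);show("vb",m)
E
```

```text
button 117 [0.5667 0.1916 0.1705] [0.5669 0.1919 0.171 ] pix 193.4017094017094 199.47008547008548 [0.5667 0.1916 0.1706]
grip 143 [0.5481 0.0982 0.1551] [0.5481 0.0988 0.1543] pix 251.87412587412587 213.2937062937063 [0.548  0.0982 0.1553]
((548.3182983398438, 98.26536560058594), (23.65789222717285, 16.36355972290039), 77.94288635253906)
grip 137 [0.5481 0.0984 0.1552] [0.548  0.0988 0.1555] pix 251.77372262773721 213.23357664233578 [0.5481 0.0984 0.1553]
((548.5733642578125, 98.31997680664062), (23.931726455688477, 16.166202545166016), 80.29373931884766)
stalk 109 [0.539  0.0513 0.143 ] [0.5386 0.0513 0.1426] pix 280.4954128440367 220.1834862385321 [0.539  0.0513 0.143 ]
[0.19950683 0.9798964  0.5384381  0.04889465] 78.491875
disc 208 [0.5309 0.011  0.1446] [0.5309 0.0118 0.1422] pix 304.46153846153845 225.27403846153845 [0.5309 0.0109 0.1448]
black 622 [0.5668 0.2012 0.1536] [0.5679 0.1961 0.1448] pix 189.90996784565917 201.08360128617363 [0.5667 0.201  0.1543]
[0.23214081 0.9726822  0.56521034 0.19919005] 76.57685
[0.56801358 0.19103833 0.17      ] [0.54814833 0.09804739 0.155     ] [0.53232002 0.01081507 0.14      ]
0.09508913347644792 -102.05859424739522
0.18372385385605072 -101.20256902132793
0.08865671560727045 -100.2844304252975
box 3534 [ 0.4984 -0.1116  0.1808] [ 0.4993 -0.1116  0.1799] pix 381.32937181663834 244.30786644029428 [ 0.4982 -0.1115  0.1807]
((499.16009521484375, -112.1208724975586), (90.65747833251953, 100.37158966064453), 80.7588119506836)
plug 257 [0.6861 0.1473 0.1498] [0.6869 0.1475 0.1481] pix 226.30350194552528 133.42412451361866 [0.6859 0.1472 0.1501]
vb 968 [0.4342 0.163  0.1124] [0.4344 0.1634 0.1112] pix 213.7861570247934 282.5320247933884 [0.4342 0.1622 0.1166]
```

```bash
cat >> h.py <<'E'
from scipy.spatial.transform import Rotation as Rn
A=np.radians(-101.3); D=np.array([np.cos(A),np.sin(A),0])
def rel(p):
    s=manip.get_state(); q=s["ee_rot"]; R=Rn.from_quat([q[1],q[2],q[3],q[0]]).as_matrix()
    print("clk",s["clock"],"pos",s["position"].round(4),"F",s["contact_force"].round(2),"w",round(s["width"],4),"q",s["qpos"].round(3))
    yt=R[:,1]; ya=np.degrees(np.arctan2(yt[1],yt[0])); print("R",R.round(3).tolist(),"yang",ya)
    # needed tool-x turn so that y is across the wand
    N=np.array([-D[1],D[0],0]); 
    for sg in(1,-1): n=R.T@(sg*N); print("turn",np.degrees(np.arctan2(n[2],n[1])))
    print("shift mm",(R.T@(np.array(p)-s["position"])*1e3).round(1))
E
python3 -c "
from h import *
rel([.567,.1914,.19])"
```

```text
clk 0.1 pos [ 0.1354 -0.5583  0.2006] F [-0.19  0.15 -0.52] w 0.0851 q [-1.454  0.276  1.506  0.     1.361 -0.121]
R [[-0.0, 0.236, -0.972], [0.002, -0.972, -0.236], [-1.0, -0.002, -0.0]] yang -76.373582301151
turn -65.07361463767246
turn 114.92638536232755
shift mm [  11.8 -626.9 -596.1]
```

Emit:
{"method": "play_rows", "body": {"plan": [[[1, -0.05, 0, 0, 0], [1, -0.08, -0.05, -0.05, -8], [1, -0.08, -0.08, -0.08, -16], [1, -0.08, -0.11, -0.11, -24], [1, -0.08, -0.145, -0.14, -32], [1, -0.08, -0.18, -0.175, -40], [1, -0.08, -0.215, -0.21, -48], [1, -0.08, -0.25, -0.24, -56], [1, -0.08, -0.285, -0.275, -65], [1, -0.08, -0.32, -0.31, -65], [1, -0.08, -0.35, -0.34, -65], [1, -0.08, -0.35, -0.34, -65]]]}}

```text
clock: 1.3
position: [0.3851, -0.1334, 0.2811]
ee_rot: [0.449, 0.547, 0.451, -0.544]
contact_force: [-1.3, -0.2, 1.1]
width: 0.0001
```

```bash
python3 -c "
from h import *
rel([.567,.1914,.20])"
```

```text
clk 1.3 pos [ 0.3851 -0.1334  0.2811] F [-1.32 -0.25  1.1 ] w 0.0001 q [-0.509 -0.022  1.665  0.004  1.499 -0.319]
R [[0.001, 0.982, -0.189], [0.005, -0.189, -0.982], [-1.0, -0.0, -0.005]] yang -10.918607904981108
turn 0.3813754824636638
turn -179.61862451753635
shift mm [  82.7  117.1 -353. ]
```

Emit:
{"method": "play_rows", "body": {"plan": [[[1, 0, 0.015, -0.045, 0.4], [1, 0, 0.03, -0.09, 0.4], [1, 0, 0.045, -0.135, 0.4], [1, 0, 0.06, -0.18, 0.4], [1, 0.01, 0.075, -0.225, 0.4], [1, 0.02, 0.09, -0.27, 0.4], [1, 0.03, 0.105, -0.315, 0.4], [1, 0.045, 0.117, -0.353, 0.4], [1, 0.065, 0.117, -0.353, 0.4], [1, 0.083, 0.117, -0.353, 0.4], [1, 0.083, 0.117, -0.353, 0.4]]]}}

```text
clock: 2.4
position: [0.565, 0.1904, 0.1962]
ee_rot: [-0.446, -0.546, -0.45, 0.548]
contact_force: [-0.2, 0.0, -0.7]
width: 0.0002
```

Run:
```python
from h import *
rel([.567,.1914,.17])
im,d,P=pts("scene"); cv2.imwrite("pics/s1.png",cv2.resize(im[100:250,250:450,::-1],None,fx=4,fy=4,interpolation=cv2.INTER_CUBIC))
```

```text
clk 2.4 pos [0.565  0.1904 0.1962] F [-0.16  0.03 -0.65] w 0.0002 q [0.206 0.314 1.463 0.004 1.371 0.403]
R [[-0.006, 0.981, -0.196], [0.003, -0.196, -0.981], [-1.0, -0.007, -0.001]] yang -11.316686423468703
turn -0.017176415894992247
turn 179.982823584105
shift mm [26.2  2.  -1.3]
```

View pics/s1.png

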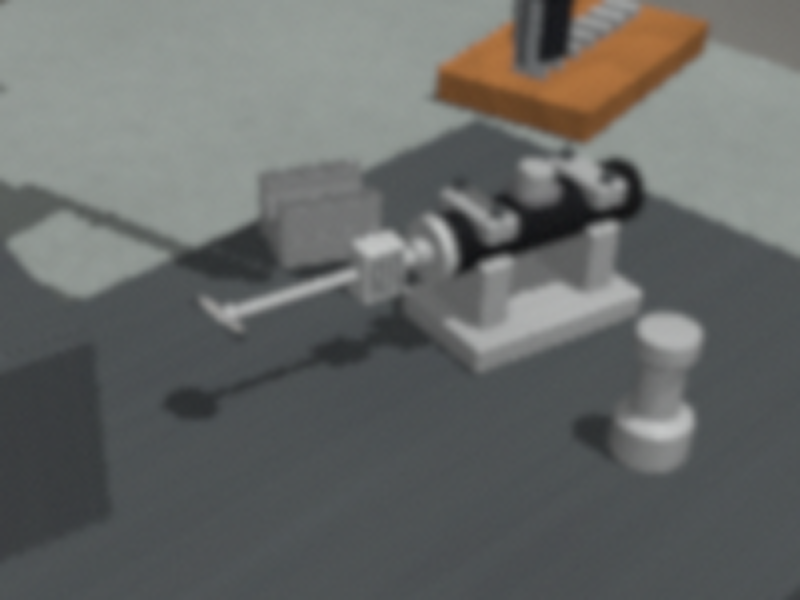

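The fingertips at (545,70) in the enlarged crop stand above the button at (540,170), as measured. I'll press now.

Emit:
{"method": "play_rows", "body": {"plan": [[[1, 0.015, 0.002, -0.001, 0], [1, 0.022, 0.002, -0.001, 0], [1, 0.026, 0.002, -0.001, 0], [1, 0.029, 0.002, -0.001, 0], [1, 0.031, 0.002, -0.001, 0], [1, 0.033, 0.002, -0.001, 0], [1, 0.033, 0.002, -0.001, 0], [1, 0.033, 0.002, -0.001, 0]]]}}

```text
clock: 3.25
position: [0.5682, 0.1913, 0.1653]
ee_rot: [0.447, 0.547, 0.45, -0.547]
contact_force: [0.0, 0.7, 0.6]
width: 0.0001
```

Run:
```python
from h import *
rel([.567,.1914,.17])
im,d,P=pts("scene"); cv2.imwrite("pics/s2.png",cv2.resize(im[100:250,250:450,::-1],None,fx=4,fy=4,interpolation=cv2.INTER_CUBIC))
```

```text
clk 3.25 pos [0.5682 0.1913 0.1653] F [0.05 0.67 0.58] w 0.0001 q [0.206 0.335 1.509 0.004 1.299 0.403]
R [[-0.003, 0.98, -0.197], [0.003, -0.197, -0.98], [-1.0, -0.003, -0.003]] yang -11.337856849409164
turn -0.03838966656920616
turn 179.9616103334308
shift mm [-4.7 -1.2  0.1]
```

View pics/s2.png

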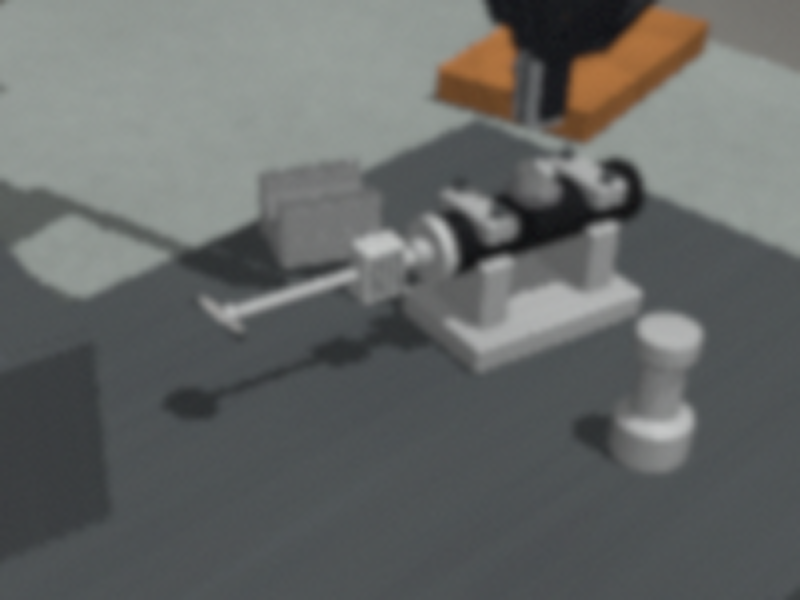

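Run:
```python
from h import *
p=manip.camera_params("scene");K,R,t=[np.array(p[k]) for k in("intrinsics","R","t")]
for X in([.5682,.1913,.1653],[.567,.1914,.17],[.567,.1914,.1853]):
    c=K@(R@np.array(X)+t); uv=c[:2]/c[2]; print(X,uv,((uv-[250,100])*4).round(), c[2])
im,d,P=pts("scene")
for y in range(118,150,2): print(y,P[y,382].round(4),P[y,386].round(4),im[y,384])
im,d,P=pts("top");cv2.imwrite("pics/t2.png",cv2.resize(im[150:270,130:330,::-1],None,fx=4,fy=4,interpolation=cv2.INTER_CUBIC))
```

```text
[0.5682, 0.1913, 0.1653] [382.47937303 143.64245919] [530. 175.] 0.7475768017418449
[0.567, 0.1914, 0.17] [382.28642439 141.37262192] [529. 165.] 0.7455132343766138
[0.567, 0.1914, 0.1853] [383.01527138 134.59451258] [532. 138.] 0.7362504626341987
118 [0.5687 0.1806 0.225 ] [0.5776 0.1815 0.2277] [91 92 94]
120 [0.57   0.1796 0.2216] [0.5775 0.1824 0.2233] [85 86 88]
122 [0.5708 0.1792 0.2179] [0.5781 0.1824 0.2193] [83 84 86]
124 [0.5713 0.1792 0.2138] [0.5793 0.1814 0.2159] [77 79 80]
126 [0.5717 0.1793 0.2097] [0.5781 0.1837 0.2105] [71 73 75]
128 [0.5732 0.1781 0.2064] [0.5804 0.1814 0.2078] [71 72 74]
130 [0.5719 0.1804 0.2008] [0.5789 0.1841 0.2022] [88 89 90]
132 [0.5724 0.1805 0.1967] [0.3364 0.4984 0.0044] [117 119 117]
134 [3.320e-01 4.851e-01 4.000e-04] [ 0.3384  0.497  -0.0013] [137 143 140]
136 [0.4396 0.35   0.0801] [ 0.3461  0.4882 -0.0023] [104 110 109]
138 [0.445  0.3439 0.0784] [0.45   0.3544 0.0766] [85 90 91]
140 [0.5621 0.1962 0.1695] [0.5672 0.2028 0.1692] [133 135 135]
142 [0.568  0.1895 0.1696] [0.5737 0.1951 0.1699] [128 129 128]
144 [0.5717 0.1854 0.168 ] [0.5778 0.1905 0.1686] [114 116 115]
146 [0.5721 0.1856 0.1635] [0.5774 0.1919 0.1633] [115 116 116]
148 [0.5732 0.1848 0.1596] [0.5768 0.1933 0.1579] [110 111 112]
```

View pics/t2.png

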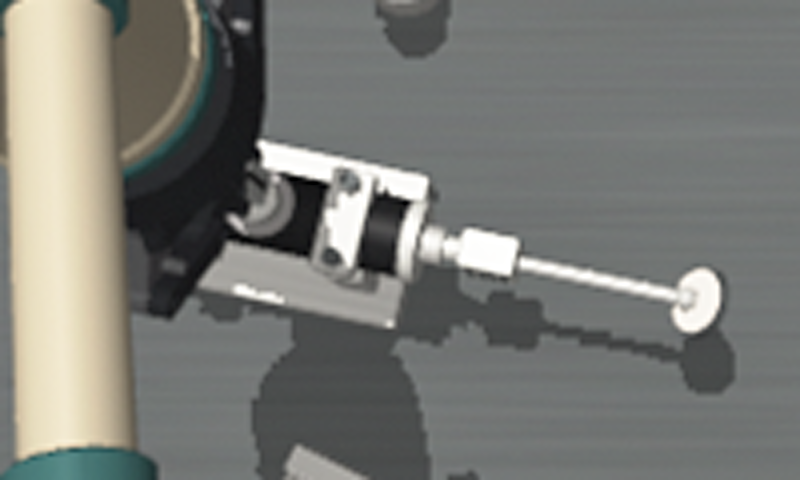

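The state puts the TCP at z = 0.165, but the scene depth shows the fingertips ending at about z = 0.195 (crop row 125). The button is still up at 0.1695 and there is no contact force. I'll re-read both before going lower.

Run:
```python
from h import *
s=manip.get_state();print(s["clock"],s["position"],s["qd"].round(4),s["contact_force"].round(2),s["width"])
im,d,P=pts("scene");cv2.imwrite("pics/s3.png",cv2.resize(im[0:160,300:500,::-1],None,fx=4,fy=3.7,interpolation=cv2.INTER_CUBIC))
m=(d>.3)&(P[...,2]>.183)&(P[...,2]<.24)&(abs(P[...,0]-.568)<.06)&(abs(P[...,1]-.19)<.06)
q=P[m];print(q.min(0),q.max(0),q[q[:,2]<.215].min(0),q[q[:,2]<.215].max(0))
s=manip.get_state();print(s["clock"],s["position"])
```

```text
3.4 [0.56821108 0.19125765 0.16529641] [-0.0008  0.      0.0007 -0.0002 -0.0001  0.0005] [-0.01  0.25  0.01] -0.00014732996882602662
[0.5392712  0.17606956 0.19459798] [0.58349472 0.19713211 0.23974713] [0.55400123 0.17893263 0.19459798] [0.58349472 0.19713211 0.21499899]
3.45 [0.56821738 0.19126598 0.1652486 ]
```

View pics/s3.png

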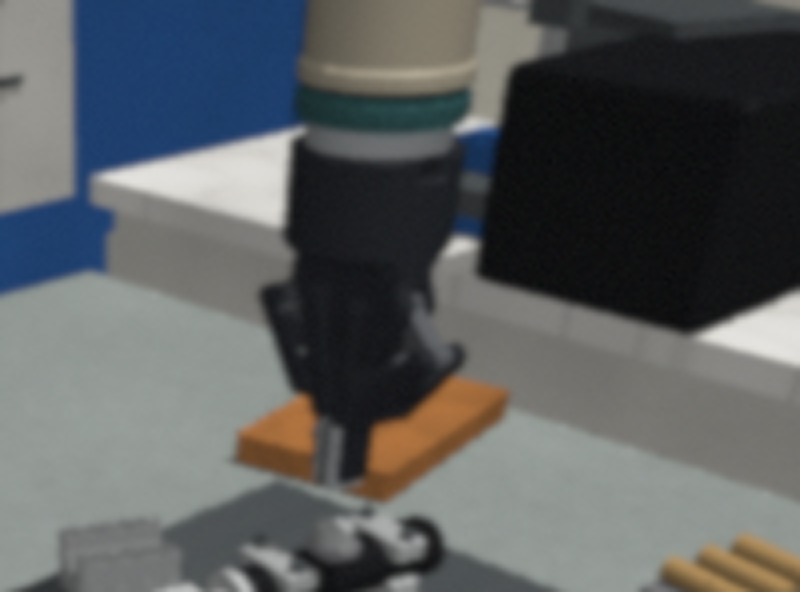

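The mismatch is real and steady: the visible tips sit about 29 mm above the reported TCP, and the lateral position is fine. I'll correct for it and go down in steps, watching the force.

Emit:
{"method": "play_rows", "body": {"plan": [[[1, 0.012, -0.001, 0, 0], [1, 0.02, -0.001, 0, 0], [1, 0.024, -0.001, 0, 0], [1, 0.027, -0.001, 0, 0], [1, 0.027, -0.001, 0, 0], [1, 0.027, -0.001, 0, 0]]]}}

```text
clock: 4.05
position: [0.5673, 0.1916, 0.1384]
ee_rot: [0.447, 0.547, 0.45, -0.547]
contact_force: [-0.9, -0.4, 0.8]
width: -0.0001
```

Run:
```python
from h import *
rel([.567,.1914,.17])
im,d,P=pts("scene"); cv2.imwrite("pics/s4.png",cv2.resize(im[100:250,250:450,::-1],None,fx=4,fy=4,interpolation=cv2.INTER_CUBIC))
```

```text
clk 4.05 pos [0.5673 0.1916 0.1384] F [-0.89 -0.36  0.77] w -0.0001 q [0.207 0.352 1.553 0.004 1.238 0.403]
R [[-0.002, 0.98, -0.197], [0.004, -0.197, -0.98], [-1.0, -0.003, -0.003]] yang -11.340797554126926
turn -0.041306269208647085
turn 179.95869373079137
shift mm [-31.6  -0.3   0.1]
```

View pics/s4.png

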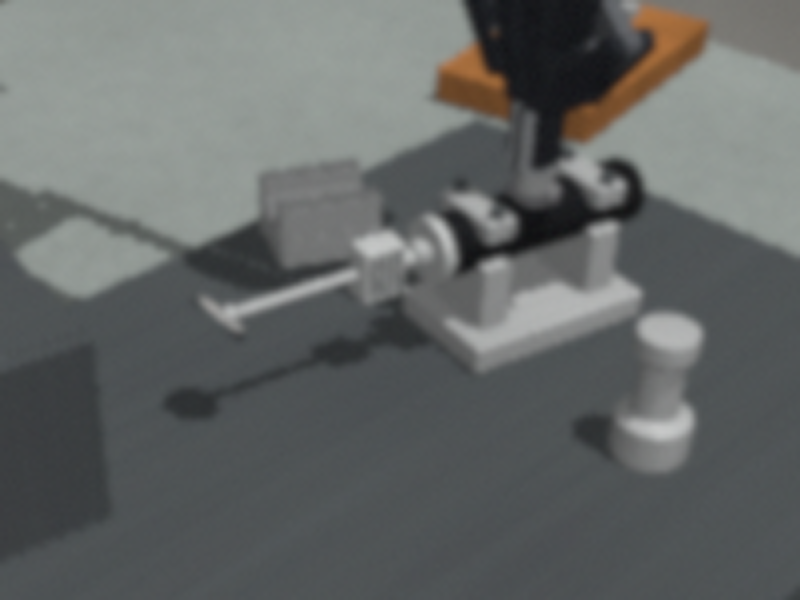

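The tip at (535,170) is now at the button. I'll press in small steps from here.

Emit:
{"method": "play_rows", "body": {"plan": [[[1, 0.003, 0, 0, 0], [1, 0.005, 0, 0, 0], [1, 0.007, 0, 0, 0], [1, 0.007, 0, 0, 0]]]}}

```text
clock: 4.5
position: [0.5679, 0.1917, 0.134]
ee_rot: [0.447, 0.548, 0.449, -0.546]
contact_force: [-3.8, -0.3, 13.2]
width: 0.0001
```

Run:
```python
from h import *
rel([.567,.1914,.17])
im,d,P=pts("scene"); cv2.imwrite("pics/s5.png",cv2.resize(im[100:250,250:450,::-1],None,fx=4,fy=4,interpolation=cv2.INTER_CUBIC))
```

```text
clk 4.5 pos [0.5679 0.1917 0.134 ] F [-3.81 -0.27 13.21] w 0.0001 q [0.207 0.355 1.56  0.004 1.225 0.403]
R [[0.0, 0.98, -0.197], [0.004, -0.197, -0.98], [-1.0, -0.0, -0.004]] yang -11.334355296621098
turn -0.034426906698941134
turn 179.96557309330106
shift mm [-36.   -0.8   0.3]
```

View pics/s5.png

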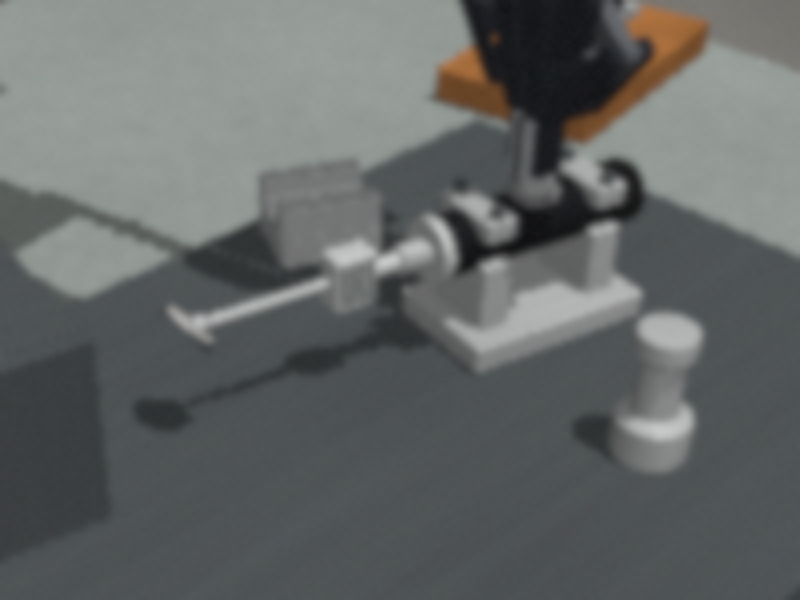

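The mirror sprung out: the grip block moved from crop (380,265) to (352,275). A 13 N force means the button is on its stop, so full press corresponds to a reported z of 0.134, an offset of 30 mm. I'll hold briefly, then lift and open.

Emit:
{"method": "play_rows", "body": {"plan": [[[1, 0, 0, 0, 0], [1, -0.005, 0, 0, 0], [1, -0.02, 0, 0, 0], [1, -0.05, 0, 0, 0], [1, -0.06, 0, 0, 0], [0, -0.06, 0, 0.04, 0], [0, -0.06, -0.001, 0.08, 0], [0, -0.06, -0.001, 0.115, 0], [0, -0.06, -0.001, 0.115, 0], [0, -0.06, -0.001, 0.115, 0]]]}}

```text
clock: 5.55
position: [0.5444, 0.0785, 0.1931]
ee_rot: [0.446, 0.549, 0.449, -0.546]
contact_force: [0.4, -0.4, 0.8]
width: 0.0721
```

Run:
```python
from h import *
im,d,P=pts("top"); cv2.imwrite("pics/t6.png",cv2.resize(im[150:270,130:330,::-1],None,fx=4,fy=4,interpolation=cv2.INTER_CUBIC))
im,d,P=pts("scene"); cv2.imwrite("pics/s6.png",cv2.resize(im[100:250,250:450,::-1],None,fx=4,fy=4,interpolation=cv2.INTER_CUBIC))
H=P[...,2]
m=(d>.3)&(H>.145)&(H<.165)&(abs(P[...,0]-.544)<.02)&(abs(P[...,1]-.079)<.025)
q=P[m];print(m.sum(),q.min(0),q.max(0)); q=q[q[:,2]>.152]; print(len(q),cv2.minAreaRect(q[:,:2].astype(np.float32)*1000))
m=(d>.3)&(H>.18)&(H<.215)&(abs(P[...,0]-.54)<.09)&(abs(P[...,1]-.079)<.05)
q=P[m];print("tips",q.min(0),q.max(0))
rel([.5445,.079,.124-.03])
```

```text
100 [0.53749664 0.06947906 0.14501068] [0.55552016 0.10193319 0.15561618]
60 ((546.6624755859375, 82.53091430664062), (24.017955780029297, 16.30594253540039), 81.77486419677734)Traceback (most recent call last):
  File "<stdin>", line 8, in <module>
    return umr_minimum(a, axis, None, out, keepdims, initial, where)
ValueError: zero-size array to reduction operation minimum which has no identity
```

View pics/s6.png

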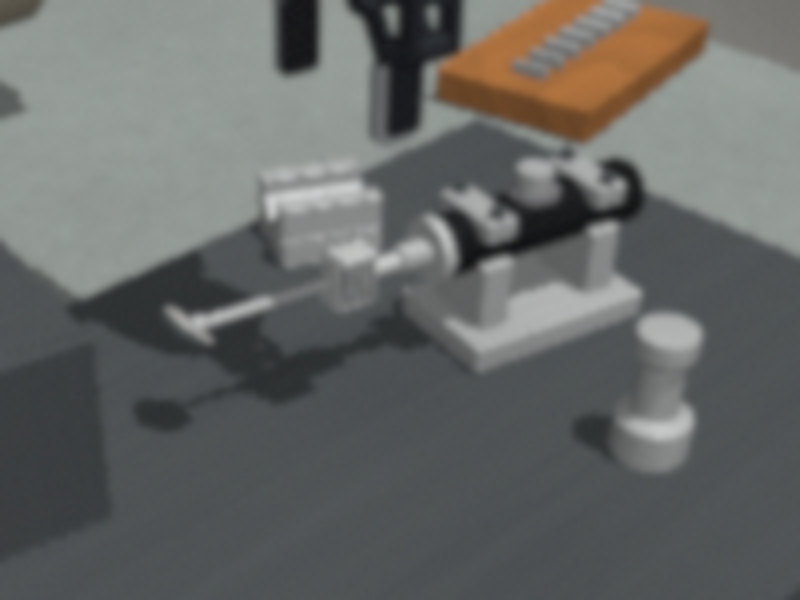

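View pics/t6.png

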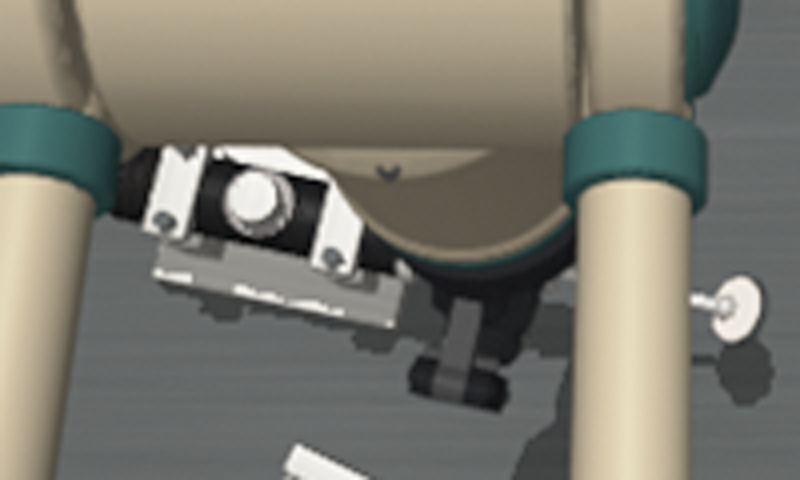

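Run:
```python
from h import *
z=np.load("scene0.npz");d,P=z["d"],z["P"]
m=(d>.3)&(P[...,2]>.152)&(P[...,2]<.165)&(abs(P[...,0]-.548)<.02)&(abs(P[...,1]-.098)<.02)
q=P[m]; print("in",len(q),cv2.minAreaRect(q[:,:2].astype(np.float32)*1000))
im,d,P=pts("scene");H=P[...,2]
m=(d>.3)&(H>.2)&(H<.26)&(abs(P[...,0]-.54)<.09)&(abs(P[...,1]-.079)<.05)
q=P[m];print("tips",q.min(0),q.max(0))
for lo,hi in((.45,.54),(.55,.64)):
    a=q[(q[:,0]>lo)&(q[:,0]<hi)]; print(len(a),a.min(0),a.max(0)); 
    b=a[a[:,2]<a[:,2].min()+.02]; print(b.min(0),b.max(0))
rel([.5445,.079,.124-.03])
```

```text
in 55 ((549.4389038085938, 99.228759765625), (22.912559509277344, 15.811262130737305), 83.23027038574219)
tips [0.4923389  0.05823911 0.2350081 ] [0.60172722 0.09919418 0.25997999]
143 [0.4923389  0.07663933 0.23503839] [0.50614416 0.09919418 0.25938387]
[0.4923389  0.07663933 0.23503839] [0.50614416 0.09919418 0.25496499]
150 [0.58431642 0.05823911 0.2350081 ] [0.60172722 0.07831062 0.25997999]
[0.58431642 0.05823911 0.2350081 ] [0.60172722 0.07831062 0.25488154]
clk 5.7 pos [0.5446 0.0798 0.1932] F [-0.05 -0.61  0.78] w 0.085 q [0.016 0.243 1.572 0.005 1.326 0.212]
R [[0.001, 0.981, -0.196], [0.005, -0.196, -0.981], [-1.0, -0.0, -0.005]] yang -11.282731992688039
turn 0.017174622155653945
turn -179.98282537784436
shift mm [99.2  0.1  1.3]
```

Measured grip centre is about (0.545, 0.081), and the button is up again. I'll go down 100 mm around the block, then close.

Emit:
{"method": "play_rows", "body": {"plan": [[[0, 0.03, 0, -0.001, 0], [0, 0.06, 0, -0.001, 0], [0, 0.085, 0, -0.001, 0], [0, 0.1, 0, -0.001, 0], [0, 0.1, 0, -0.001, 0], [0, 0.1, 0, -0.001, 0]]]}}

```text
clock: 6.3
position: [0.5453, 0.0821, 0.0933]
ee_rot: [0.448, 0.548, 0.45, -0.545]
contact_force: [0.1, 0.0, 0.6]
width: 0.0855
```

Run:
```python
from h import *
rel([.545,.081,.093])
im,d,P=pts("scene"); cv2.imwrite("pics/s7.png",cv2.resize(im[100:250,250:450,::-1],None,fx=4,fy=4,interpolation=cv2.INTER_CUBIC))
```

```text
clk 6.3 pos [0.5453 0.0821 0.0933] F [0.11 0.   0.59] w 0.0855 q [0.02  0.323 1.723 0.005 1.095 0.213]
R [[0.001, 0.981, -0.194], [0.005, -0.194, -0.981], [-1.0, -0.0, -0.005]] yang -11.214630664836791
turn 0.08528439405627296
turn -179.91471560594374
shift mm [ 0.3 -0.   1.2]
```

View pics/s7.png

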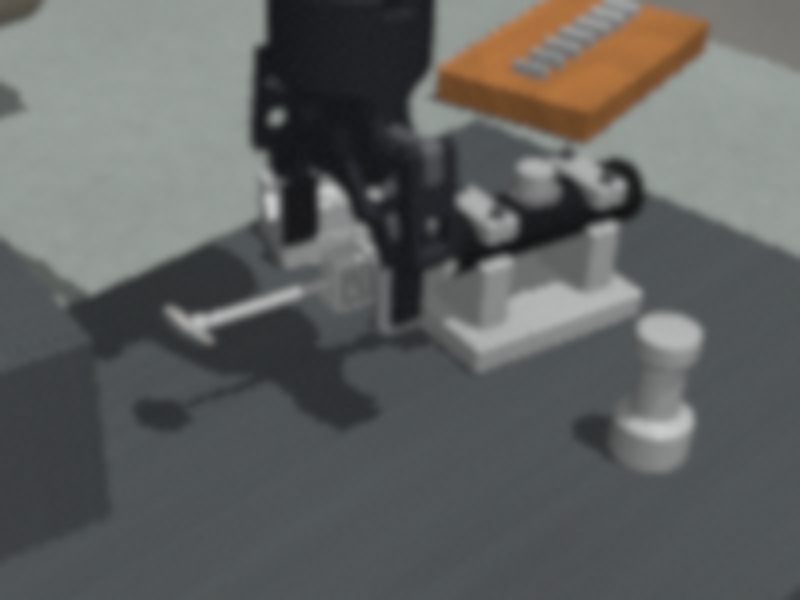

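The fingers bracket the block (near finger at (400,325), far at (300,262), block centre at (350,280)). Closing now.

Emit:
{"method": "play_rows", "body": {"plan": [[[0.5, 0, 0, 0.001, 0], [1, 0, 0, 0.001, 0], [1, 0, 0, 0.001, 0], [1, 0, 0, 0.001, 0], [1, 0, 0, 0.001, 0], [1, 0, 0, 0.001, 0], [1, 0, 0, 0.001, 0], [1, 0, 0, 0.001, 0]]], "grip_force": 50}}

```text
clock: 7.15
position: [0.5462, 0.0809, 0.0944]
ee_rot: [0.448, 0.548, 0.449, -0.545]
contact_force: [0.4, -1.1, 2.2]
width: 0.0153
```

Run:
```python
from h import *
rel([.545,.081,.093])
im,d,P=pts("scene"); cv2.imwrite("pics/s8.png",cv2.resize(im[100:250,250:450,::-1],None,fx=4,fy=4,interpolation=cv2.INTER_CUBIC))
```

```text
clk 7.15 pos [0.5462 0.0809 0.0944] F [ 0.41 -1.13  2.17] w 0.0153 q [0.018 0.321 1.722 0.005 1.094 0.211]
R [[0.003, 0.981, -0.195], [0.005, -0.195, -0.981], [-1.0, 0.003, -0.005]] yang -11.228113239239965
turn 0.07262831534273713
turn -179.92737168465726
shift mm [ 1.4 -1.2  0.1]
```

View pics/s8.png

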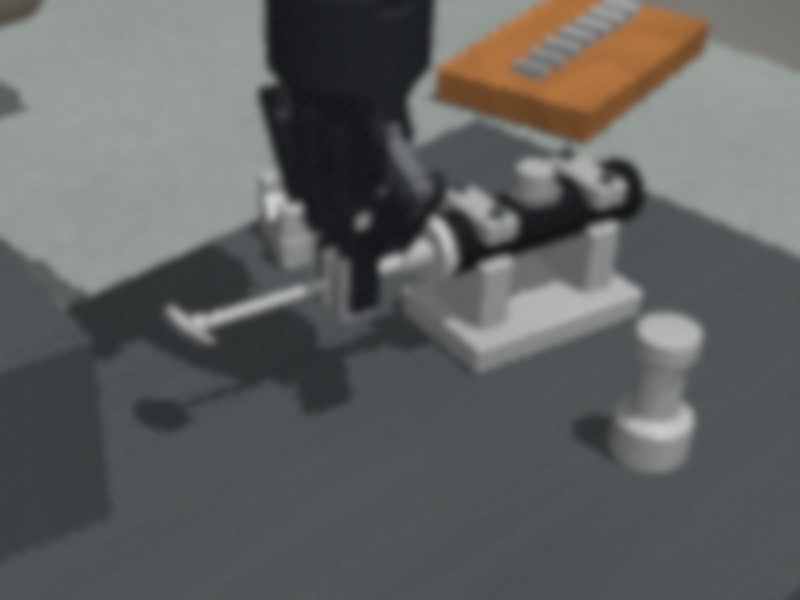

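The block is gripped (width 15.3 mm, fingers around it at (350,280)). I'll pull 60 mm first.

Emit:
{"method": "play_rows", "body": {"plan": [[[1, 0, 0, 0.006, 0], [1, 0, 0, 0.014, 0], [1, 0, 0, 0.024, 0], [1, 0, 0, 0.034, 0], [1, 0, 0, 0.044, 0], [1, 0, 0, 0.053, 0], [1, 0, 0, 0.06, 0], [1, 0, 0, 0.06, 0], [1, 0, 0, 0.06, 0]]]}}

```text
clock: 8.1
position: [0.5345, 0.0217, 0.0943]
ee_rot: [0.448, 0.549, 0.449, -0.545]
contact_force: [1.8, 3.9, 4.4]
width: 0.0151
```

Run:
```python
from h import *
rel([.545,.081,.093])
im,d,P=pts("scene"); cv2.imwrite("pics/s9.png",cv2.resize(im[100:250,200:400,::-1],None,fx=4,fy=4,interpolation=cv2.INTER_CUBIC))
```

```text
clk 8.1 pos [0.5345 0.0217 0.0943] F [1.76 3.94 4.41] w 0.0151 q [-0.094  0.298  1.759  0.006  1.082  0.1  ]
R [[0.004, 0.981, -0.196], [0.005, -0.196, -0.981], [-1.0, 0.003, -0.006]] yang -11.278054054712536
turn 0.022832236240095772
turn -179.97716776375992
shift mm [  1.7  -1.3 -60.2]
```

View pics/s9.png

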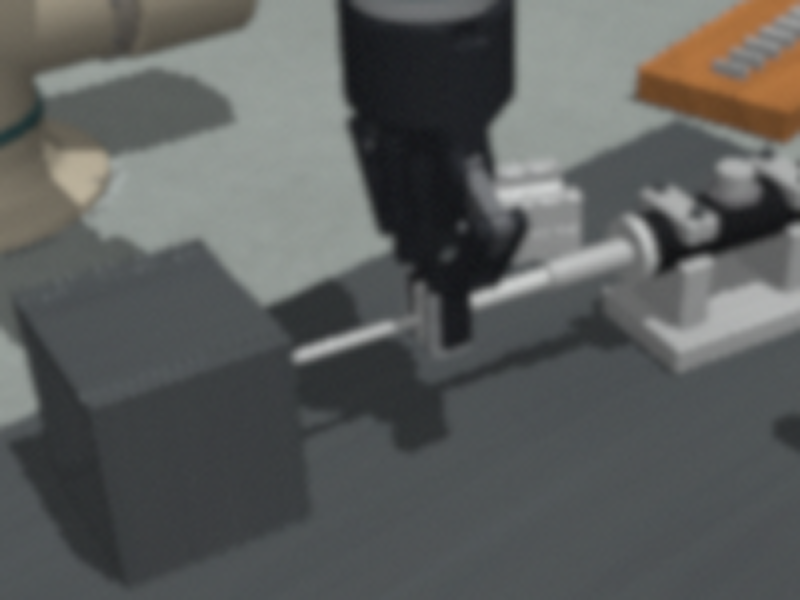

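The mirror follows with 4 N of spring force, and the stalk enters the box at (295,355). I'll creep to the stop.

Emit:
{"method": "play_rows", "body": {"plan": [[[1, 0, 0, 0.004, 0], [1, 0, 0, 0.007, 0], [1, 0, 0, 0.009, 0], [1, 0, 0, 0.011, 0], [1, 0, 0, 0.012, 0], [1, 0, 0, 0.012, 0]]]}}

```text
clock: 8.75
position: [0.5322, 0.0099, 0.0944]
ee_rot: [0.448, 0.549, 0.449, -0.544]
contact_force: [0.2, 4.2, 4.5]
width: 0.0154
```

Run:
```python
from h import *
rel([.5462-.0137,.0809-.0687,.0943])
```

```text
clk 8.75 pos [0.5322 0.0099 0.0944] F [0.18 4.17 4.51] w 0.0154 q [-0.116  0.294  1.765  0.006  1.08   0.077]
R [[0.004, 0.981, -0.195], [0.005, -0.195, -0.981], [-1.0, 0.003, -0.006]] yang -11.273434091319071
turn 0.027496773905361486
turn -179.97250322609463
shift mm [ 0.1 -0.1 -2.3]
```

Emit:
{"method": "play_rows", "body": {"plan": [[[1, 0, 0, 0.001, 0], [1, 0, 0, 0.002, 0], [1, 0, 0, 0.003, 0], [1, 0, 0, 0.003, 0], [1, 0, 0, 0.003, 0]]]}}

```text
clock: 9.25
position: [0.5322, 0.0099, 0.0944]
ee_rot: [0.446, 0.551, 0.45, -0.543]
contact_force: [2.5, 11.4, 4.0]
width: 0.0153
```

Run:
```python
from h import *
rel([.5462-.0137,.0809-.0687,.0943])
im,d,P=pts("scene"); cv2.imwrite("pics/s10.png",cv2.resize(im[100:250,200:400,::-1],None,fx=4,fy=4,interpolation=cv2.INTER_CUBIC))
```

```text
clk 9.25 pos [0.5322 0.0099 0.0944] F [ 2.55 11.36  4.03] w 0.0153 q [-0.12   0.293  1.766  0.012  1.079  0.072]
R [[0.005, 0.98, -0.196], [0.01, -0.197, -0.98], [-1.0, 0.003, -0.011]] yang -11.333305199884464
turn -0.0313976142020732
turn 179.96860238579794
shift mm [ 0.1 -0.1 -2.4]
```

View pics/s10.png

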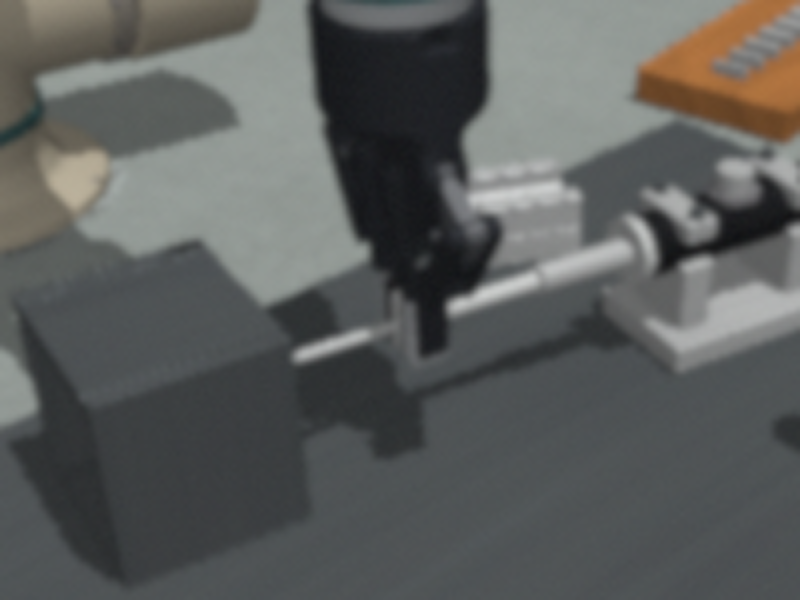

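The TCP stopped dead and the force rose from 4 to 11.6 N, so the mirror is on its hard stop. I'll check the bystanders and that it is at rest, then hand in.

Run:
```python
from h import *
z=np.load("scene0.npz");d0,P0=z["d"],z["P"];im,d,P=pts("scene")
for n,c,h in(("box",(.499,-.112),(.165,.19)),("plug",(.686,.1475),(.09,.156)),("button",(.567,.1914),(.166,.175))):
    o=[]
    for dd,p in((d0,P0),(d,P)):
        m=(dd>.3)&(p[...,2]>h[0])&(p[...,2]<h[1])&(np.hypot(p[...,0]-c[0],p[...,1]-c[1])<(.08 if n=="box" else .03)); o.append(p[m].mean(0).round(4))
    print(n,*o)
z=np.load("top0.npz");d0,P0=z["d"],z["P"];im,d,P=pts("top")
for dd,p in((d0,P0),(d,P)):
    m=(dd>.3)&(p[...,2]>.1)&(p[...,2]<.13)&(np.hypot(p[...,0]-.434,p[...,1]-.163)<.05);print("vb",m.sum(),p[m].mean(0).round(4))
s=manip.get_state();print(s["clock"],s["position"],s["contact_force"],s["qd"].round(4))
manip.sign_off()
```

```text
box [ 0.51   -0.1152  0.1778] [ 0.5101 -0.1153  0.1778]
plug [0.6925 0.1425 0.1217] [0.6926 0.1425 0.1218]
button [0.5691 0.192  0.1687] [0.5692 0.1918 0.1687]
vb 968 [0.4342 0.163  0.1124]
vb 828 [0.435  0.1674 0.1126]
9.4 [0.53215304 0.00987713 0.09434602] [ 2.8896435  11.11492793  2.97045927] [-0.0008  0.0001 -0.0012 -0.0018 -0.0009 -0.0005]
the job is handed in; nothing more can be done
```

I pressed the button down to its stop and the mirror sprang out about 18 mm. I then let the button come up, gripped the block across its 16 mm width and pulled it about 72 mm to its hard stop. The job was handed in at 9.4 s with the gripper still holding the mirror out; no verdict is reported.

**Last checks**
- **Mirror:** the tool stopped moving and the pull force rose from 4 N to about 11.5 N. The arm was at rest and the gripper width was 15.3 mm.
- **Button:** it reads back at its starting height.
- **Box part and plug gauge:** both are within about 0.2 mm of where they started.
- **V-block:** its measured centre differs by about 4 mm, but from fewer pixels (828 instead of 968). I put this down to the arm hiding part of it, since nothing came near it, but I did not confirm that separately.

**Disagreement:** the reported tool position lies about 30 mm beyond the visible fingertips. On my first try the fingers therefore stopped above the button without touching it. I corrected all later heights from the camera depth and from the contact with the button.

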